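# Hang the lift-off door on the screened test box

## Task

Take the hinged door (the panel with two socket rings on one side) out of the slotted stand, hang it open on the test box by lowering both sockets gently over the two upright hinge pins until it sits fully down, then swing it shut against the rubber stops and let go. Keep the contact light at the hinge, keep the door upright, and leave the other panel, the jar, the screwdriver and the small connector box where they are.

Things in the scene. Friction and masses are not known exactly. Their poses are not given: they have to be found in the camera images.
- box: White screened test box, fixed, 205 wide x 165 deep x 160 mm high, open front. Origin: on the work surface, under the nominal hinge axis. z is up, x runs along the front towards the hinge side, y runs into the box (the open front faces -y). Front face: plane y = +18 mm; the box spans x = -165 to +40 mm. The door is to be hung at the hinge side.
- pintle_low (a point): Nominal centre of the lower seat, 20 mm up, box axes. An upright steel pin 8 mm thick, 16 mm tall (top 2 mm taper to 6 mm) stands on a seat 18 mm across, 8 mm thick. Both pins are on one hinge plate clamped in slotted holes: its offset along the box's x, up to 7 mm either way, is not measured and not in this pose. The plate stays put under light forces.
- pintle_high (a point): Nominal centre of the upper seat, 114 mm up, straight above the lower one; same pin, same seat, and the same unmeasured offset (up to 7 mm either way along the box's x; y and z are true).
- shut (a point): Where the middle of the door's free edge lies when shut (give or take the hinge offset along x); box axes; 136 mm from the hinge axis. Two rubber stops near it (tips at box y = +5 mm, x = -138 to -116 mm) meet the shut door's back.
- keeper (a point): Centre of the underside of a fixed steel keeper block 30 x 32 x 8 mm on the box front, 148 mm up. It overhangs the free top corner of the shut door by 6 mm above it, so the door cannot be lowered on while shut: hang it open (for instance 90 degrees, reaching along the box's -y), then swing it under the keeper.
- door: Loose aluminium door, 120 wide x 10 thick x 130 mm high, about 0.3 kg, upright in one of the stand's slots. Origin: centre of its lower edge. x runs along its width to the hinge side, y through its thickness (out of the box's front is -y when shut), z up. Shut, its axes match the box's; opened 90 degrees, its x points along the box's +y. Hung, its lower edge is 12 mm up; it turns freely.
- door_grip (a point): Centre of the door's black grip bar, 60 long (along the door's x) x 12 thick (door's y) x 30 high, 145 mm above the door's lower edge; door axes. Pinch it across its thickness from above.
- socket_low (a point): Centre of the lower mouth of the door's lower socket, 8 mm above the door's lower edge; door axes. The sockets are steel rings 20 mm tall, 24 mm outside, 10 mm bore, on one axis at door x = +76 mm. Hung fully down, they rest on the seats.
- socket_high (a point): Centre of the lower mouth of the upper socket, 102 mm above the door's lower edge; door axes.
- door_edge (a point): Middle of the door's free edge (opposite the hinge side), half-way up, 136 mm from the socket axis; door axes.
- stand: Black panel stand, fixed, 150 x 100 x 32 mm. Origin: centre of its underside. Two slots run along its y at x = -42 and +42 mm, 13 mm wide and 24 mm deep, floor 8 mm up; lift panels straight up by more than 30 mm to clear them.
- blank: A second loose panel of the same size with the same grip bar, with vent slits and no socket rings, in the stand's other slot. Leave it. Origin: centre of its lower edge.
- jar: Glass jar 52 mm across, 70 mm high, to leave alone; origin: centre of its underside.
- driver: Screwdriver, 170 mm long, lying down, to leave alone.
- attenuator: Small metal connector box, 73 x 30 x 22 mm, to leave alone; origin: centre of its underside.
Things that resemble listed ones, but are neither listed nor needed, are in the scene too. Leave any orange, red or yellow look-alike of the door alone.

How it is judged (in metres and radians):
On the way:
1. the door is hung open: both sockets fully down over the pins (undersides within 3 mm of the seats' height), its free edge at least 50 mm out from the shut position (z of socket_low in the frame of pintle_low below 0.003 m and x of socket_low in the frame of pintle_low between -0.0088 and 0.0088 m and y of socket_low in the frame of pintle_low between -0.003 and 0.003 m and z of socket_high in the frame of pintle_high below 0.003 m and x of socket_high in the frame of pintle_high between -0.0088 and 0.0088 m and y of socket_high in the frame of pintle_high between -0.003 and 0.003 m and y of door_edge in the frame of shut below -0.05 m), for 0.2 s.
At the end, for the whole second after the job is handed in: The door hangs upright, both sockets down over the pins (undersides within 3 mm of the seats' height; axis within 3 mm of nominal in the box's y, 8.8 mm in x), shut (free edge at most 7 mm out from the shut position and within 15 mm of it in all), at rest and let go (z of socket_low in the frame of pintle_low below 0.003 m and x of socket_low in the frame of pintle_low between -0.0088 and 0.0088 m and y of socket_low in the frame of pintle_low between -0.003 and 0.003 m and z of socket_high in the frame of pintle_high below 0.003 m and x of socket_high in the frame of pintle_high between -0.0088 and 0.0088 m and y of socket_high in the frame of pintle_high between -0.003 and 0.003 m and y of door_edge in the frame of shut above -0.007 m and distance between door_edge and shut below 0.015 m and angle between door's own z axis and vertical below 0.08 rad and linear speed of door below 0.02 m/s); the robot touches nothing.
It fails at once if the door is pressed or knocked against the box or its hinge with more than 30 N (contact force between door and box above 30 N).
It fails at once if the door tips more than 30 degrees (angle between door's own z axis and vertical above 0.52 rad).
It fails at once if the other panel is moved by more than 20 mm (distance of blank from where it was at the start of the episode above 0.02 m).
It fails at once if the jar, the screwdriver or the connector box is moved by more than 30 mm (distance of any of jar, driver, attenuator from where it was at the start of the episode above 0.03 m).
It also fails if it takes over 72 s, if anything falls off the work surface, if the arm or the gripper's body presses on something with over 40 N, if the wrist force passes 120 N, or if a joint passes its speed limit or range.

## Robot

A 6-joint arm with a two-finger parallel gripper is mounted at the origin on the work surface. World frame = base frame: x ahead of the robot, y to its left, z up, the work surface at z = 0. Lengths are in m, angles in degrees, forces in N, time in s.
With the tool pointing down it reaches from about 0.375 to 0.925 m from the base axis. Payload 5.7 kg.
Tool frame: the origin (TCP) lies at the centre of the arm's flange, where the gripper is bolted on; the fingertips stand 182 mm ahead of it and the grasp point (between the pads) lies 163 mm ahead of it; z points along the fingers, y is the direction in which the jaws open and shut (so a half turn about z gives the same grasp; the last joint's range is limited). The gripper opens to 88 mm and grips with 3 to 60 N. Pads are 20 mm wide; open, the fingers measure 115 mm over their backs; the gripper's body (75 mm by 178 mm) begins 61 mm behind the grasp point.
Start: joints at [-74.719, 20.558, 86.54, -0, 72.909, -6.595], TCP at [0.224, -0.557, 0.405] pointing down, gripper open.
Joint ranges: [-170.27, 170.27], [-57.76, 135], [12.27, 136.19], [-55.21, 235.2], [11.17, 155.16], [-170.74, 170.74]. Speed limits (degrees/s): [136.94, 136.94, 180, 180, 180, 180].

## Interface

Orientations are given as a 3x3 rotation matrix whose columns are the frame's x, y, z axes.
In Python, from workcell import * gives the robot as it stands.
- The arm moves only by the tool arm_command, never from a script. Its argument "motion" is a list of rows, each an object of numbers: "ax", "ay", "az": the turn, a rotation vector about the tool's x, y, z in degrees; "dx", "dy", "dz": the shift along the tool's x, y, z in cm; "fingers": the closure, from 0 (fully open) to 1 (shut). A call has 1 to 20 rows; each row is the pose to reach, as a shift and turn from the pose commanded when the call began, along the tool's axes at that moment; what a row does not reach only later rows make up. A row lasts 1/10 s, in which the tool goes at most 50 mm and 8.59 degrees, less where a joint would pass 70% of its speed; a pose out of reach is approached as far as the arm can. A call with a gripper value outside its range is refused whole. The fingers move at their own pace and stop on an object; the grip force is fixed at half the most. Time passes only in rows, so rows that repeat a pose let the fingers close. It gives the time, the measured TCP pose, the force and the opening at its end, in the units of the state.
- state(): the state, without advancing time (a new reading comes with each control period).
- get_image(name): name is "scene" or "top" or "wrist"; returns a dict with "image" (420x560x3 uint8, blue, green, red), "K" (3x3 intrinsics, pixels), "R" (3x3) and "t" (3): a world point X has camera coordinates R X + t. Camera axes: x right, y down, z forward; pixel columns grow to the right and rows downward; lengths in m; the calibration is good to about 2 mm. A picture is of the moment at which its call begins. There is no depth.
- finish_job(): hands the job in, once; it reports no verdict.
The state is a dict: "t": time; "joints": joint angles; "joint_velocities": joint speeds; "effort": joint torques, N m; "eef_pos": TCP position; "tool_rot": TCP orientation; "force": force on the tool from outside, world axes, zero at the start; "wrist_torque": the same for the moment, N m; "finger_gap": finger opening in m.
Only numpy, scipy, OpenCV 4.12 (cv2) and the standard library are available. Lean on these libraries where they do the work, as an engineer would, in place of code of your own. Each camera call takes 0.05 s, during which the arm holds its last target. There are 200 camera calls.

## Working session

There is one attempt and no reset: what is moved stays moved. The work goes in short steps, Python scripts to look and compute and a tool call to move; the robot and the scene stay as the last step left them, time stands still between calls to the robot, and variables do not carry over. Pictures are saved under pics/ and viewed, about 8 in all and at most 12, crops included, and the job is handed in when it is done.

Besides the shell and the picture viewer there is one more tool, called after "Call:" in YAML: its name, and indented under it one key for each argument. arm_command: Moves the arm, as the interface text tells. Its arguments: {"type":"object","properties":{"motion":{"type":"array"}},"required":["motion"]}

```bash
mkdir -p pics; ls
python3 - <<'E'
from workcell import *
import cv2,pickle
d={}
for n in("scene","top"):
    d[n]=get_image(n);cv2.imwrite(f"pics/{n}0.png",d[n]["image"]);print(n,d[n]["K"],d[n]["R"],d[n]["t"])
pickle.dump(d,open("d0.pkl","wb"))
print(state())
E
```

```text
pics
scene [[437.50291775   0.         275.5272132 ]
 [  0.         437.50291775 220.35931771]
 [  0.           0.           1.        ]] [[-0.69959911  0.71440453 -0.01368374]
 [ 0.56148321  0.5378011  -0.62889314]
 [-0.44192498 -0.44765627 -0.77737132]] [ 0.42932328 -0.12035453  1.39648161]
top [[382.15748316   0.         284.99231386]
 [  0.         382.15748316 211.26757945]
 [  0.           0.           1.        ]] [[-0.02493872 -0.99929417 -0.02809326]
 [-0.99635188  0.02713991 -0.08090959]
 [ 0.08161493  0.02597299 -0.99632545]] [-0.07834656  0.50247521  0.88894971]
{'t': 0.1, 'joints': array([-7.47196601e+01,  2.05943606e+01,  8.65912293e+01, -1.46052281e-03,
        7.29115973e+01, -6.59618574e+00]), 'joint_velocities': array([-0.06706564, -0.10242141, -0.13347288, -0.09064428, -0.07397629,
       -0.01184158]), 'effort': array([ 4.69128354e-04, -5.16355383e+01, -2.71406400e+01,  6.75188424e-02,
        2.75952596e-02, -3.22090864e-05]), 'eef_pos': array([ 0.223453  , -0.55648924,  0.40389802]), 'tool_rot': array([[ 9.27986232e-01,  3.72614186e-01, -4.70533788e-04],
       [ 3.72614444e-01, -9.27984816e-01,  1.62984935e-03],
       [ 1.70656780e-04, -1.68780545e-03, -9.99998561e-01]]), 'force': array([ 0.70716969, -0.21316723,  0.07842143]), 'wrist_torque': array([-0.02117931, -0.0160189 ,  0.0144924 ]), 'finger_gap': 0.08775727897817069}
```

View pics/scene0.png

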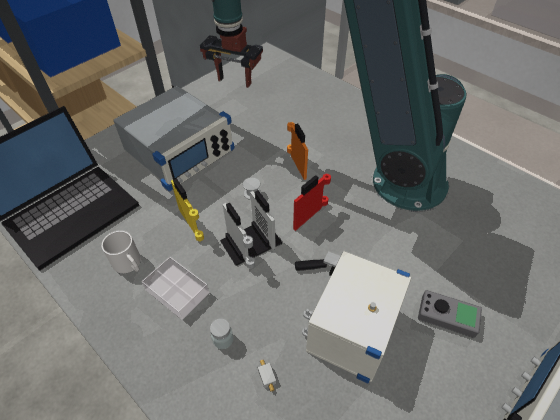

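View pics/top0.png

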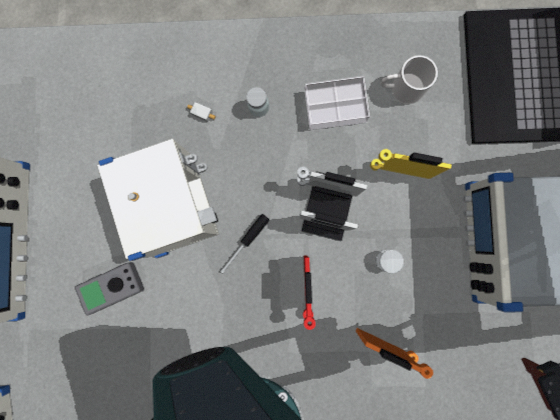

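Run:
```python
import cv2,pickle,numpy as np
d=pickle.load(open("d0.pkl","rb"));T=d["top"]["image"];S=d["scene"]["image"]
def c(I,x,y,w,h,s): return cv2.resize(I[y:y+h,x:x+w],None,fx=s,fy=s,interpolation=cv2.INTER_CUBIC)
a=c(T,90,130,133,140,3);b=c(T,285,155,100,100,4)
o=np.zeros((600,800,3),np.uint8);o[:420,:399]=a;o[:400,400:]=b
e=c(S,210,170,90,100,2);o[400:600,410:590]=e
f=c(S,290,240,60,60,3);o[420:600,600:780]=f
cv2.imwrite("pics/c1.png",o)
```

```text
(no output)
```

View pics/c1.png

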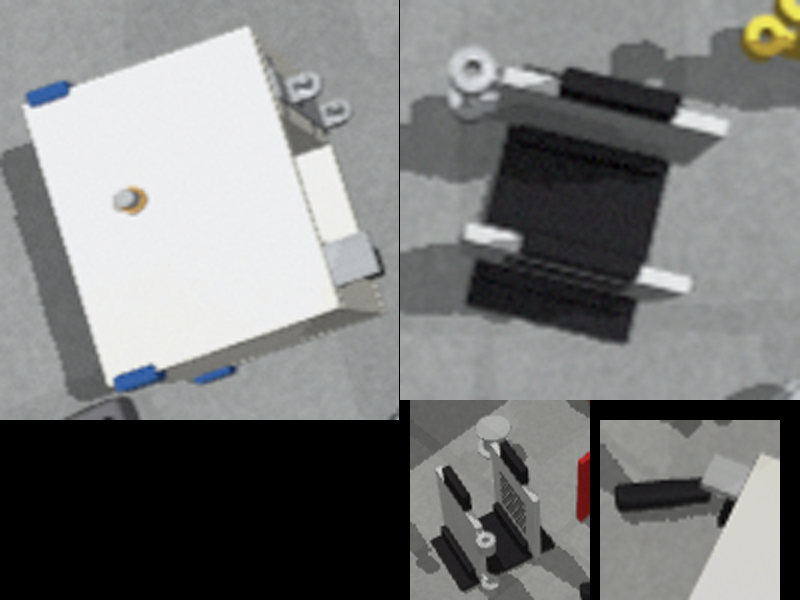

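```bash
cat > h.py <<'E'
import numpy as np
def bp(cam,uv,z):
    K,R,t=[np.array(cam[k]) for k in"KRt"]
    c=-R.T@t; r=R.T@np.linalg.inv(K)@[*uv,1]; return c+r*(z-c[2])/r[2]
def pj(cam,X):
    p=np.array(cam["K"])@(np.array(cam["R"])@X+cam["t"]); return p[:2]/p[2]
E
python3 - <<'E'
import pickle,numpy as np
from h import *
np.set_printoptions(precision=4,suppress=True)
T=pickle.load(open("d0.pkl","rb"))["top"]
L=lambda x,y,z:bp(T,(90+x/3-.33,130+y/3-.33),z)
Rr=lambda x,y,z:bp(T,(285+(x-400)/4-.37,155+y/4-.37),z)
c=[L(250,28,.16),L(22,103,.16),L(110,387,.16),L(338,305,.16)]
for p in c:print(p)
print([np.linalg.norm(c[i]-c[i-3]) for i in range(4)])
# fit box pose
loc=np.array([[40,18],[40,183],[-165,183],[-165,18]])/1e3
A=loc-loc.mean(0);P=np.array(c)[:,:2];B=P-P.mean(0)
U,S,V=np.linalg.svd(A.T@B);R2=(U@V).T;o=P.mean(0)-R2@loc.mean(0)
print("box",o,"yaw",np.degrees(np.arctan2(R2[1,0],R2[0,0])),"res",A@R2.T-B)
for n,p in(("hiPinTop",L(303,86,.130)),("loPinTop",L(335,111,.036)),("keeper",L(355,260,.156))):
    print(n,p,R2.T@(p[:2]-o))
r=Rr(473,70,.130);print("ring",r,np.linalg.norm(r[:2]))
for q in((500,72),(728,125),(722,135)):print("dooredge",Rr(*q,.138))
for q in((562,68),(680,90),(620,82)):print("grip",Rr(*q,.168))
for q in((465,233),(690,285)):print("blank",Rr(*q,.138))
E
```

```text
[0.644  0.1314 0.16  ]
[0.5967 0.289  0.16  ]
[0.4018 0.2262 0.16  ]
[0.4528 0.0721 0.16  ]
[np.float64(0.164551399926451), np.float64(0.20474299039001342), np.float64(0.1623206488443144), np.float64(0.20017081336878395)]
box [0.6137 0.1027] yaw 17.519771048521758 res [[ 0.0024  0.0005]
 [ 0.      0.0002]
 [-0.0006  0.0013]
 [-0.0019 -0.002 ]]
hiPinTop [0.6094 0.1033 0.13  ] [-0.0039  0.0019]
loPinTop [0.6103 0.1037 0.036 ] [-0.0029  0.0021]
keeper [0.483  0.0613 0.156 ] [-0.1371 -0.0001]
ring [ 0.5726 -0.1339  0.13  ] 0.5880725255563201
dooredge [ 0.5697 -0.1477  0.138 ]
dooredge [ 0.5385 -0.2643  0.138 ]
dooredge [ 0.5334 -0.261   0.138 ]
grip [ 0.5653 -0.1774  0.168 ]
grip [ 0.5524 -0.2356  0.168 ]
grip [ 0.5574 -0.206   0.168 ]
blank [ 0.4863 -0.1272  0.138 ]
blank [ 0.4565 -0.2415  0.138 ]
```

White door with rings is chosen (top: ring (303,172), panel to (367,187)). Other candidates are the blank (330,220), yellow (412,165), red (309,290) and orange (395,355). The crop confirms two grey rings and no vents on the chosen one. Next I move above it.

Call:
arm_command:
  motion:
    - {"dz": -5}
    - {"dx": 4, "dy": -2, "dz": -7, "az": -5}
    - {"dx": 8, "dy": -4, "dz": -7, "az": -12}
    - {"dx": 12, "dy": -6, "dz": -7, "az": -19}
    - {"dx": 16, "dy": -8, "dz": -7, "az": -26}
    - {"dx": 20, "dy": -9, "dz": -7, "az": -33}
    - {"dx": 24, "dy": -11, "dz": -7, "az": -40}
    - {"dx": 28, "dy": -13, "dz": -6, "az": -46}
    - {"dx": 32, "dy": -15, "dz": -4, "az": -50}
    - {"dx": 36, "dy": -17, "dz": -2, "az": -53}
    - {"dx": 40, "dy": -19, "dz": 0, "az": -55.6}
    - {"dx": 44, "dy": -20, "dz": 0, "az": -55.6}
    - {"dx": 44, "dy": -20, "dz": 0, "az": -55.6}
    - {"dx": 44, "dy": -20, "dz": 0, "az": -55.6}
    - {"dx": 44, "dy": -20, "dz": 0, "az": -55.6}
    - {"dx": 44, "dy": -20, "dz": 0, "az": -55.6}
    - {"dx": 44, "dy": -20, "dz": 0, "az": -55.6}

```text
invalid input
```

Run:
```python
from workcell import *
import cv2,pickle,numpy as np
np.set_printoptions(precision=4,suppress=True)
w=get_image("wrist");pickle.dump(w,open("w1.pkl","wb"));cv2.imwrite("pics/w1.png",w["image"])
s=state();print(s["eef_pos"],s["tool_rot"],s["joints"],s["t"],w["K"],"cam",-w["R"].T@w["t"],w["R"])
```

```text
[ 0.2235 -0.5565  0.404 ] [[ 0.928   0.3726 -0.0004]
 [ 0.3726 -0.928   0.0014]
 [ 0.0002 -0.0014 -1.    ]] [-74.7182  20.589   86.5837   0.0002  72.9088  -6.5948] 0.15 [[290.9341   0.     276.4369]
 [  0.     290.9341 210.5861]
 [  0.       0.       1.    ]] cam [ 0.2866 -0.5301  0.3835] [[ 0.3718 -0.9283 -0.0022]
 [-0.8997 -0.3609  0.2456]
 [-0.2288 -0.0894 -0.9694]]
```

View pics/w1.png

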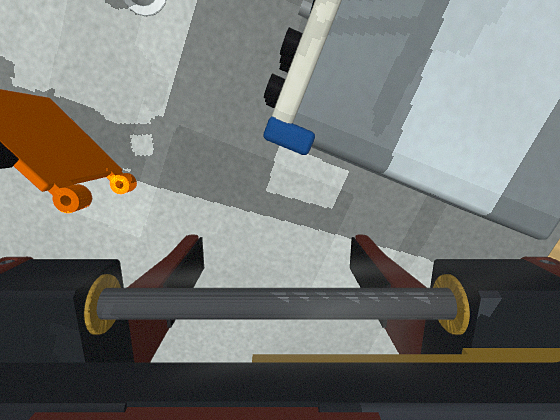

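The move was refused, so this wrist picture still shows the start pose: orange door at left, instrument corner at (290,135). I'll send full rows.

Call:
arm_command:
  motion:
    - {"ax": 0, "ay": 0, "az": 0, "dx": 0, "dy": 0, "dz": -5, "fingers": 0}
    - {"ax": 0, "ay": 0, "az": -5, "dx": 4, "dy": -2, "dz": -7, "fingers": 0}
    - {"ax": 0, "ay": 0, "az": -12, "dx": 8, "dy": -4, "dz": -7, "fingers": 0}
    - {"ax": 0, "ay": 0, "az": -19, "dx": 12, "dy": -6, "dz": -7, "fingers": 0}
    - {"ax": 0, "ay": 0, "az": -26, "dx": 16, "dy": -8, "dz": -7, "fingers": 0}
    - {"ax": 0, "ay": 0, "az": -33, "dx": 20, "dy": -9, "dz": -7, "fingers": 0}
    - {"ax": 0, "ay": 0, "az": -40, "dx": 24, "dy": -11, "dz": -7, "fingers": 0}
    - {"ax": 0, "ay": 0, "az": -46, "dx": 28, "dy": -13, "dz": -6, "fingers": 0}
    - {"ax": 0, "ay": 0, "az": -50, "dx": 32, "dy": -15, "dz": -4, "fingers": 0}
    - {"ax": 0, "ay": 0, "az": -53, "dx": 36, "dy": -17, "dz": -2, "fingers": 0}
    - {"ax": 0, "ay": 0, "az": -55.6, "dx": 40, "dy": -19, "dz": 0, "fingers": 0}
    - {"ax": 0, "ay": 0, "az": -55.6, "dx": 44, "dy": -20, "dz": 0, "fingers": 0}
    - {"ax": 0, "ay": 0, "az": -55.6, "dx": 44, "dy": -20, "dz": 0, "fingers": 0}
    - {"ax": 0, "ay": 0, "az": -55.6, "dx": 44, "dy": -20, "dz": 0, "fingers": 0}
    - {"ax": 0, "ay": 0, "az": -55.6, "dx": 44, "dy": -20, "dz": 0, "fingers": 0}

```text
t: 1.65
eef_pos: [0.5567, -0.2078, 0.4046]
tool_rot: [[0.217, 0.976, -0.001], [0.976, -0.217, -0.0], [-0.0, -0.001, -1.0]]
force: [0.8, 0.4, -0.1]
finger_gap: 0.0881
```

Run:
```python
from workcell import *
import cv2,pickle,numpy as np
np.set_printoptions(precision=4,suppress=True)
w=get_image("wrist");pickle.dump(w,open("w2.pkl","wb"));cv2.imwrite("pics/w2.png",w["image"])
s=state();print(s["eef_pos"],s["tool_rot"],s["joints"],s["t"],"cam",-w["R"].T@w["t"],w["R"])
```

```text
[ 0.5565 -0.2081  0.4048] [[ 0.218   0.9759 -0.0004]
 [ 0.9759 -0.218  -0.0002]
 [-0.0003 -0.0004 -1.    ]] [-27.1533  20.0731  87.267   -0.0205  72.6762 -14.5543] 1.7 cam [ 0.5724 -0.1412  0.3842] [[ 0.9759 -0.2182 -0.0011]
 [-0.2112 -0.9461  0.2457]
 [-0.0546 -0.2395 -0.9694]]
```

View pics/w2.png

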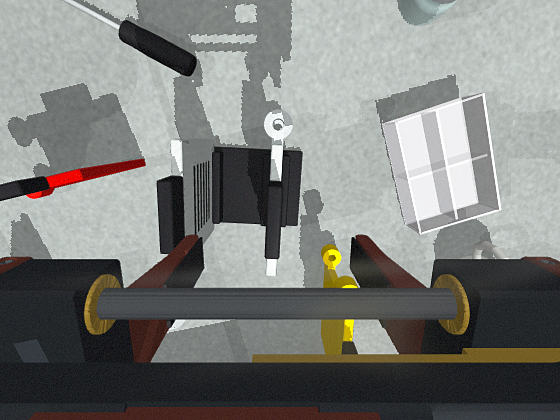

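The wrist view shows the door directly ahead of the jaws: ring at (278,125), bar from (275,182) to (272,258), and the blank to the left at (170,215).

Run:
```python
import pickle,numpy as np,cv2
from h import *
np.set_printoptions(precision=4,suppress=True)
w=pickle.load(open("w2.pkl","rb"))
g=cv2.cvtColor(w["image"],cv2.COLOR_BGR2GRAY)
for r in(190,205,220,235,250,262,268):print(r,g[r,255:295])
print("ring",bp(w,(278,125),.130))
for r in(120,126):print(r,g[r,260:296])
```

```text
190 [25 24 30 33 26 30 17 19 21 26 34 34 23 33 42 48 50 41 45 51 52 49 47 49
 52 50 42 29 39 46 48 49 39 36 49 51 53 49 50 55]
205 [52 44 54 21 27 24 21 28 34 25 37 20 36 41 48 48 47 47 44 48 51 47 54 54
 52 48 40 32 52 50 56 42 35 54 53 53 53 57 47 51]
220 [55 53 55 51 56 27 35 43 24 21 30 21 41 48 48 55 53 47 48 54 52 52 60 59
 52 42 24 53 58 53 48 37 58 54 53 51 49 58 50 52]
235 [204 197 195 189 196 197 197 198 198 207 101  19  43  50  51  48  58  55
  55  60  54  56  61  54  26  82 228 208 204 205 204 203 197 196 193 191
 193 203 201 197]
250 [205 205 198 200 192 191 193 194 200 155  12  46  53  56  52  55  51  60
  55  62  60  59  61  31  78 221 194 185 188 189 191 193 198 194 195 195
 202 193 196 197]
262 [189 190 191 188 195 192 192 189 192 186 186 166 240 254 250 248 249 252
 252 253 252 223 192 201 204 201 204 198 197 198 197 200 196 197 197 198
 199 196 192 193]
268 [190 196 193 196 190 191 188 187 187 188 194 199 244 253 251 250 251 251
 253 255 244 166 199 194 190 190 189 186 187 188 190 187 184 190 187 190
 193 197 195 200]
ring [ 0.5755 -0.132   0.13  ]
120 [124 129 128 125 160 251 240 237 241 239 245 244 242 237 111 171 248 254
 247 254 227 122 123 255 161 165 165 168 172 167 170 162 188 196 196 189]
126 [117 116 114 115 234 244 237 235 234 236 238 246 223 135  90 111 122 114
 114 111 107  88 235 222 239 217 254 255 251 253 246 243 233 182 186 185]
```

Run:
```python
import pickle,numpy as np
from h import *
np.set_printoptions(precision=4,suppress=True)
w=pickle.load(open("w2.pkl","rb"))
a=bp(w,(274.7,190),.168);b=bp(w,(271.8,250),.168);e=bp(w,(271.3,265),.138);r=bp(w,(277.5,124),.130)
print(a,b,e,r,[np.degrees(np.arctan2(*(p-q)[[1,0]])) for p,q in((a,b),(r,e),(r,b))])
a1=bp(w,(275,182),.168);b1=bp(w,(271.5,258),.168);print(a1,b1,np.linalg.norm(a1-b1),(a1+b1)/2)
```

```text
[ 0.5624 -0.1787  0.168 ] [ 0.5495 -0.2253  0.168 ] [ 0.5427 -0.2512  0.138 ] [ 0.5752 -0.1311  0.13  ] [np.float64(74.585052014933), np.float64(74.82393073751871), np.float64(74.73835367686408)]
[ 0.5639 -0.1728  0.168 ] [ 0.5478 -0.2319  0.168 ] 0.06124202600265326 [ 0.5559 -0.2024  0.168 ]
```

Call:
arm_command:
  motion:
    - {"ax": 0, "ay": 0, "az": 1.5, "dx": 0.4, "dy": -0.2, "dz": 1.5, "fingers": 0}
    - {"ax": 0, "ay": 0, "az": 2.7, "dx": 0.4, "dy": -0.2, "dz": 3.5, "fingers": 0}
    - {"ax": 0, "ay": 0, "az": 2.7, "dx": 0.4, "dy": -0.2, "dz": 5.5, "fingers": 0}
    - {"ax": 0, "ay": 0, "az": 2.7, "dx": 0.4, "dy": -0.2, "dz": 7.5, "fingers": 0}
    - {"ax": 0, "ay": 0, "az": 2.7, "dx": 0.4, "dy": -0.2, "dz": 8.5, "fingers": 0}
    - {"ax": 0, "ay": 0, "az": 2.7, "dx": 0.4, "dy": -0.2, "dz": 8.7, "fingers": 0}
    - {"ax": 0, "ay": 0, "az": 2.7, "dx": 0.4, "dy": -0.2, "dz": 8.7, "fingers": 0.4}
    - {"ax": 0, "ay": 0, "az": 2.7, "dx": 0.4, "dy": -0.2, "dz": 8.7, "fingers": 0.7}
    - {"ax": 0, "ay": 0, "az": 2.7, "dx": 0.4, "dy": -0.2, "dz": 8.7, "fingers": 1}
    - {"ax": 0, "ay": 0, "az": 2.7, "dx": 0.4, "dy": -0.2, "dz": 8.7, "fingers": 1}
    - {"ax": 0, "ay": 0, "az": 2.7, "dx": 0.4, "dy": -0.2, "dz": 8.7, "fingers": 1}
    - {"ax": 0, "ay": 0, "az": 2.7, "dx": 0.4, "dy": -0.2, "dz": 8.7, "fingers": 1}
    - {"ax": 0, "ay": 0, "az": 2.7, "dx": 0.4, "dy": -0.2, "dz": 8.7, "fingers": 1}
    - {"ax": 0, "ay": 0, "az": 2.7, "dx": 0.4, "dy": -0.2, "dz": 8.7, "fingers": 1}

```text
t: 3.1
eef_pos: [0.5562, -0.2029, 0.3176]
tool_rot: [[0.263, 0.965, -0.0], [0.965, -0.263, 0.0], [0.0, -0.0, -1.0]]
force: [-0.2, 0.0, -0.1]
finger_gap: 0.0269
```

Call:
arm_command:
  motion:
    - {"ax": 0, "ay": 0, "az": 0, "dx": 0, "dy": 0, "dz": 0, "fingers": 1}
    - {"ax": 0, "ay": 0, "az": 0, "dx": 0, "dy": 0, "dz": 0, "fingers": 1}
    - {"ax": 0, "ay": 0, "az": 0, "dx": 0, "dy": 0, "dz": 0, "fingers": 1}
    - {"ax": 0, "ay": 0, "az": 0, "dx": 0, "dy": 0, "dz": 0, "fingers": 1}
    - {"ax": 0, "ay": 0, "az": 0, "dx": 0, "dy": 0, "dz": 0, "fingers": 1}
    - {"ax": 0, "ay": 0, "az": 0, "dx": 0, "dy": 0, "dz": 0, "fingers": 1}

```text
t: 3.7
eef_pos: [0.5562, -0.2029, 0.3176]
tool_rot: [[0.263, 0.965, -0.0], [0.965, -0.263, 0.0], [0.0, -0.0, -1.0]]
force: [-0.1, -0.8, 0.6]
finger_gap: 0.012
```

Call:
arm_command:
  motion:
    - {"ax": 0, "ay": 0, "az": 0, "dx": 0, "dy": 0, "dz": -0.5, "fingers": 1}
    - {"ax": 0, "ay": 0, "az": 0, "dx": 0, "dy": 0, "dz": -1, "fingers": 1}
    - {"ax": 0, "ay": 0, "az": 0, "dx": 0, "dy": 0, "dz": -1.5, "fingers": 1}
    - {"ax": 0, "ay": 0, "az": 0, "dx": 0, "dy": 0, "dz": -2, "fingers": 1}
    - {"ax": 0, "ay": 0, "az": 0, "dx": 0, "dy": 0, "dz": -2.5, "fingers": 1}
    - {"ax": 0, "ay": 0, "az": 0, "dx": 0, "dy": 0, "dz": -3, "fingers": 1}
    - {"ax": 0, "ay": 0, "az": 0, "dx": 0, "dy": 0, "dz": -3.5, "fingers": 1}
    - {"ax": 0, "ay": 0, "az": 0, "dx": 0, "dy": 0, "dz": -4, "fingers": 1}
    - {"ax": 0, "ay": 0, "az": 0, "dx": 0, "dy": 0, "dz": -4.5, "fingers": 1}
    - {"ax": 0, "ay": 0, "az": 0, "dx": 0, "dy": 0, "dz": -5, "fingers": 1}
    - {"ax": 0, "ay": 0, "az": 0, "dx": 0, "dy": 0, "dz": -5.2, "fingers": 1}
    - {"ax": 0, "ay": 0, "az": 0, "dx": 0, "dy": 0, "dz": -5.2, "fingers": 1}

```text
t: 4.9
eef_pos: [0.5564, -0.2029, 0.3701]
tool_rot: [[0.263, 0.965, 0.001], [0.965, -0.263, -0.0], [-0.0, 0.001, -1.0]]
force: [1.2, -0.2, -3.8]
finger_gap: 0.0117
```

Call:
arm_command:
  motion:
    - {"ax": 0, "ay": 0, "az": 0, "dx": 0.5, "dy": -0.1, "dz": 0, "fingers": 1}
    - {"ax": 0, "ay": 0, "az": 0, "dx": 1.5, "dy": -0.3, "dz": 0, "fingers": 1}
    - {"ax": 0, "ay": 0, "az": 0, "dx": 3, "dy": -0.6, "dz": 0, "fingers": 1}
    - {"ax": 0, "ay": 0, "az": 0, "dx": 5, "dy": -0.9, "dz": 0, "fingers": 1}
    - {"ax": 0, "ay": 0, "az": 0, "dx": 7, "dy": -1.2, "dz": 0, "fingers": 1}
    - {"ax": 0, "ay": 0, "az": 0, "dx": 9, "dy": -1.5, "dz": 0, "fingers": 1}
    - {"ax": 0, "ay": 0, "az": 0, "dx": 11, "dy": -1.9, "dz": 0, "fingers": 1}
    - {"ax": 0, "ay": 0, "az": 0, "dx": 13, "dy": -2.2, "dz": 0, "fingers": 1}
    - {"ax": 0, "ay": 0, "az": 0, "dx": 15, "dy": -2.6, "dz": 0, "fingers": 1}
    - {"ax": 0, "ay": 0, "az": 0, "dx": 16.5, "dy": -2.8, "dz": 0, "fingers": 1}
    - {"ax": 0, "ay": 0, "az": 0, "dx": 17.4, "dy": -2.9, "dz": 0, "fingers": 1}
    - {"ax": 0, "ay": 0, "az": 0, "dx": 17.4, "dy": -2.9, "dz": 0, "fingers": 1}
    - {"ax": 0, "ay": 0, "az": 0, "dx": 17.4, "dy": -2.9, "dz": 0, "fingers": 1}
    - {"ax": 0, "ay": 0, "az": 0, "dx": 17.4, "dy": -2.9, "dz": 0, "fingers": 1}

```text
t: 6.3
eef_pos: [0.574, -0.028, 0.3696]
tool_rot: [[0.263, 0.965, -0.0], [0.965, -0.263, -0.0], [-0.0, -0.0, -1.0]]
force: [-0.2, -0.2, -2.8]
finger_gap: 0.012
```

```bash
cat > snap.py <<'E'
from workcell import *
import cv2,pickle,sys,numpy as np
np.set_printoptions(precision=4,suppress=True)
n=sys.argv[1]
d={k:get_image(k) for k in("wrist","top","scene")}
s=state();d["s"]=s;pickle.dump(d,open(n+".pkl","wb"))
for k in("wrist","top","scene"):cv2.imwrite(f"pics/{n}_{k}.png",d[k]["image"])
print(s["t"],s["eef_pos"],s["force"],s["finger_gap"])
def c(I,x,y,w,h,f): return cv2.resize(I[y:y+h,x:x+w],None,fx=f,fy=f,interpolation=cv2.INTER_CUBIC)
o=np.zeros((600,800,3),np.uint8)
o[:600,:400]=c(d["wrist"]["image"],190,0,133,200,3)[:, :400] if False else cv2.resize(d["wrist"]["image"][0:210,210:350],(400,600))
o[:300,400:]=cv2.resize(d["top"]["image"][120:240,150:310],(400,300))
o[300:,400:]=cv2.resize(d["scene"]["image"][180:345,230:450],(400,300))
cv2.imwrite(f"pics/{n}.png",o)
E
python3 snap.py s3
```

```text
6.45 [ 0.574  -0.0281  0.3696] [-0.5781 -0.029  -2.6294] 0.01193199693238388
```

View pics/s3.png

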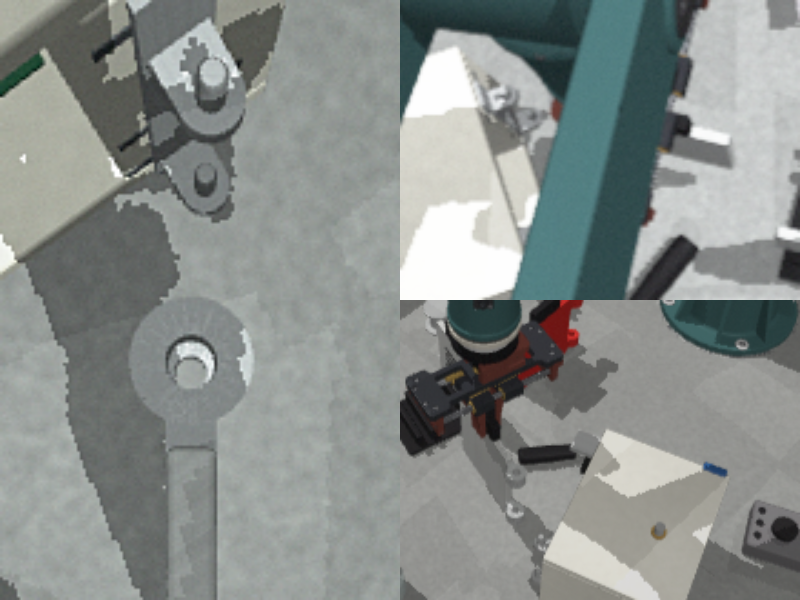

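Run:
```python
import pickle,numpy as np
from h import *
np.set_printoptions(precision=4,suppress=True)
d=pickle.load(open("s3.pkl","rb"));w=d["wrist"];s=d["s"];Rt=s["tool_rot"]
f=lambda x,y,z:bp(w,(210+x/2.857-.33,y/2.857-.33),z)
hi=f(213,71,.130);lo=f(206,168,.036);hb=f(210,100,.115);
zb=.008+.052
r=f(191,362,zb+.122);rm=f(191,373,zb+.102)
print("hi",hi,"lo",lo,"hibase",hb,"ring",r,rm,"edges",f(130,362,zb+.122),f(254,362,zb+.122))
e=s["eef_pos"];print("ring-tcp in tool",Rt.T@(r-e))
for p in(hi,lo):print("d tool",100*(Rt.T@(p-r))[:2])
R2=np.array([[np.cos(a:=np.radians(17.5)),-np.sin(a)],[np.sin(a),np.cos(a)]])
for p in(hi,lo):print("box",R2.T@(p[:2]-[.6137,.1027]))
```

```text
hi [0.6169 0.1067 0.13  ] lo [0.6173 0.1083 0.036 ] hibase [0.6162 0.1054 0.115 ] ring [0.5942 0.0432 0.182 ] [0.5938 0.0417 0.162 ] edges [0.5828 0.0464 0.182 ] [0.6059 0.04   0.182 ]
ring-tcp in tool [0.0741 0.0007 0.1876]
d tool [6.7227 0.518 ]
d tool [6.8911 0.5177]
box [0.0043 0.0029]
box [0.0052 0.0043]
```

Run:
```python
import pickle,numpy as np
from h import *
T=pickle.load(open("d0.pkl","rb"))["top"]
for p in((222,270),(245,243),(268,216)):print(p,bp(T,p,.015))
```

```text
(222, 270) [0.36511274 0.06140984 0.015     ]
(245, 243) [0.42749364 0.00570515 0.015     ]
(268, 216) [ 0.49037876 -0.0504498   0.015     ]
```

Call:
arm_command:
  motion:
    - {"ax": 0, "ay": 0, "az": 0, "dx": 0.5, "dy": 0.1, "dz": 0, "fingers": 1}
    - {"ax": 0, "ay": 0, "az": 0, "dx": 1.2, "dy": 0.2, "dz": 0, "fingers": 1}
    - {"ax": 0, "ay": 0, "az": 0, "dx": 2, "dy": 0.4, "dz": 0, "fingers": 1}
    - {"ax": 0, "ay": 0, "az": 0, "dx": 2.7, "dy": 0.5, "dz": 0, "fingers": 1}
    - {"ax": 0, "ay": 0, "az": 0, "dx": 2.7, "dy": 0.5, "dz": 0, "fingers": 1}
    - {"ax": 0, "ay": 0, "az": 0, "dx": 2.7, "dy": 0.5, "dz": 0, "fingers": 1}

```text
t: 7.05
eef_pos: [0.5859, -0.0023, 0.3696]
tool_rot: [[0.262, 0.965, -0.0], [0.965, -0.262, -0.0], [-0.0, -0.0, -1.0]]
force: [0.2, 0.0, -3.0]
finger_gap: 0.0117
```

Call:
arm_command:
  motion:
    - {"ax": 0, "ay": 0, "az": 0, "dx": 0, "dy": 0, "dz": 0.5, "fingers": 1}
    - {"ax": 0, "ay": 0, "az": 0, "dx": 0, "dy": 0, "dz": 1, "fingers": 1}
    - {"ax": 0, "ay": 0, "az": 0, "dx": 0, "dy": 0, "dz": 1.5, "fingers": 1}
    - {"ax": 0, "ay": 0, "az": 0, "dx": 0, "dy": 0, "dz": 2, "fingers": 1}
    - {"ax": 0, "ay": 0, "az": 0, "dx": 0, "dy": 0, "dz": 2.5, "fingers": 1}
    - {"ax": 0, "ay": 0, "az": 0, "dx": 0, "dy": 0, "dz": 3, "fingers": 1}
    - {"ax": 0, "ay": 0, "az": 0, "dx": 0, "dy": 0, "dz": 3.5, "fingers": 1}
    - {"ax": 0, "ay": 0, "az": 0, "dx": 0, "dy": 0, "dz": 4, "fingers": 1}
    - {"ax": 0, "ay": 0, "az": 0, "dx": 0, "dy": 0, "dz": 4.5, "fingers": 1}
    - {"ax": 0, "ay": 0, "az": 0, "dx": 0, "dy": 0, "dz": 4.7, "fingers": 1}
    - {"ax": 0, "ay": 0, "az": 0, "dx": 0, "dy": 0, "dz": 4.7, "fingers": 1}
    - {"ax": 0, "ay": 0, "az": 0, "dx": 0, "dy": 0, "dz": 4.7, "fingers": 1}
    - {"ax": 0, "ay": 0, "az": 0, "dx": 0, "dy": 0, "dz": 4.7, "fingers": 1}

```text
t: 8.35
eef_pos: [0.586, -0.0027, 0.3229]
tool_rot: [[0.263, 0.965, 0.001], [0.965, -0.263, 0.0], [0.0, 0.001, -1.0]]
force: [-0.1, 0.3, -2.7]
finger_gap: 0.012
```

```bash
python3 snap.py s4
```

```text
8.5 [ 0.586  -0.0027  0.3229] [ 0.086   0.4671 -2.6082] 0.012053535228665528
```

View pics/s4.png

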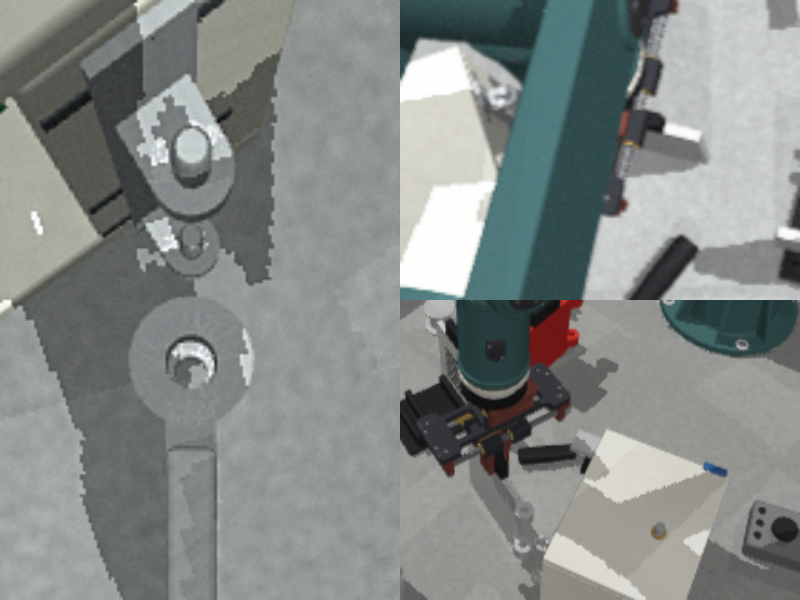

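Run:
```python
import pickle,cv2
I=pickle.load(open("s4.pkl","rb"))["wrist"]["image"]
o=cv2.resize(I[35:155,240:310],None,fx=5,fy=5,interpolation=cv2.INTER_CUBIC)
cv2.imwrite("pics/z4.png",cv2.convertScaleAbs(o,alpha=1.3))
```

```text
(no output)
```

View pics/z4.png

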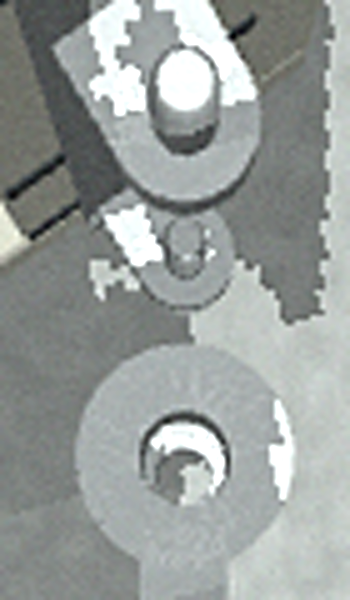

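Run:
```python
import pickle,numpy as np
from h import *
np.set_printoptions(precision=4,suppress=True)
d=pickle.load(open("s4.pkl","rb"));w=d["wrist"];s=d["s"];Rt=s["tool_rot"]
f=lambda x,y,z:bp(w,(240+x/5-.4,35+y/5-.4),z)
hi=f(185,77,.130);lo=f(184,235,.036)
for zr in(.1353,.139):
    r=f(185,456,zr);print("ring",r,Rt.T@(r-s["eef_pos"]),"dia",np.linalg.norm(f(75,456,zr)-f(295,456,zr)))
    for p in(hi,lo):print("d tool cm",100*(Rt.T@(p-r))[:2])
print(hi,lo)
# seat circle check: bottom of upper seat
```

```text
ring [0.6064 0.069  0.1353] [0.0745 0.0008 0.1876] dia 0.024299237973953756
d tool cm [3.928  0.0029]
d tool cm [ 3.963  -0.0118]
ring [0.6064 0.0688 0.139 ] [0.0744 0.0008 0.1839] dia 0.02376166373842971
d tool cm [3.9412 0.003 ]
d tool cm [ 3.9762 -0.0118]
[0.6168 0.1069 0.13  ] [0.6168 0.1073 0.036 ]
```

Call:
arm_command:
  motion:
    - {"ax": 0, "ay": 0, "az": 0, "dx": 0, "dy": 0, "dz": -0.8, "fingers": 1}
    - {"ax": 0, "ay": 0, "az": 0, "dx": 0, "dy": 0, "dz": -1.8, "fingers": 1}
    - {"ax": 0, "ay": 0, "az": 0, "dx": 0, "dy": 0, "dz": -2.8, "fingers": 1}
    - {"ax": 0, "ay": 0, "az": 0, "dx": 0, "dy": 0, "dz": -3, "fingers": 1}
    - {"ax": 0, "ay": 0, "az": 0, "dx": 0.5, "dy": 0, "dz": -3, "fingers": 1}
    - {"ax": 0, "ay": 0, "az": 0, "dx": 1.2, "dy": 0, "dz": -3, "fingers": 1}
    - {"ax": 0, "ay": 0, "az": 0, "dx": 2, "dy": 0, "dz": -3, "fingers": 1}
    - {"ax": 0, "ay": 0, "az": 0, "dx": 2.8, "dy": 0, "dz": -3, "fingers": 1}
    - {"ax": 0, "ay": 0, "az": 0, "dx": 3.5, "dy": 0, "dz": -3, "fingers": 1}
    - {"ax": 0, "ay": 0, "az": 0, "dx": 3.94, "dy": 0, "dz": -3, "fingers": 1}
    - {"ax": 0, "ay": 0, "az": 0, "dx": 3.94, "dy": 0, "dz": -3, "fingers": 1}
    - {"ax": 0, "ay": 0, "az": 0, "dx": 3.94, "dy": 0, "dz": -3, "fingers": 1}
    - {"ax": 0, "ay": 0, "az": 0, "dx": 3.94, "dy": 0, "dz": -3, "fingers": 1}
    - {"ax": 0, "ay": 0, "az": 0, "dx": 3.94, "dy": 0, "dz": -3, "fingers": 1}

```text
t: 9.9
eef_pos: [0.5962, 0.0351, 0.3527]
tool_rot: [[0.263, 0.965, -0.0], [0.965, -0.263, -0.0], [-0.0, -0.0, -1.0]]
force: [-0.2, 0.1, -2.8]
finger_gap: 0.0119
```

```bash
python3 snap.py s5; python3 -c "
import pickle;import numpy as np
s=pickle.load(open('s5.pkl','rb'))['s'];print(s['tool_rot'])
s=pickle.load(open('s4.pkl','rb'))['s'];print(s['tool_rot'])
import cv2
I=cv2.imread('pics/s5_wrist.png');cv2.imwrite('pics/z5.png',cv2.resize(I[85:165,235:315],None,fx=6,fy=6,interpolation=cv2.INTER_CUBIC))"
```

```text
10.05 [0.5962 0.0351 0.3527] [-0.3526 -0.1376 -3.1595] 0.011816601084633447
[[ 2.62967182e-01  9.64804778e-01 -2.79953454e-05]
 [ 9.64804777e-01 -2.62967180e-01  6.37254463e-05]
 [ 5.41207581e-05 -4.37677440e-05 -9.99999998e-01]]
[[ 2.62635429e-01  9.64895043e-01  4.33387594e-04]
 [ 9.64895128e-01 -2.62635470e-01  3.97557083e-05]
 [ 1.52183040e-04  4.07732320e-04 -9.99999905e-01]]
```

View pics/z5.png

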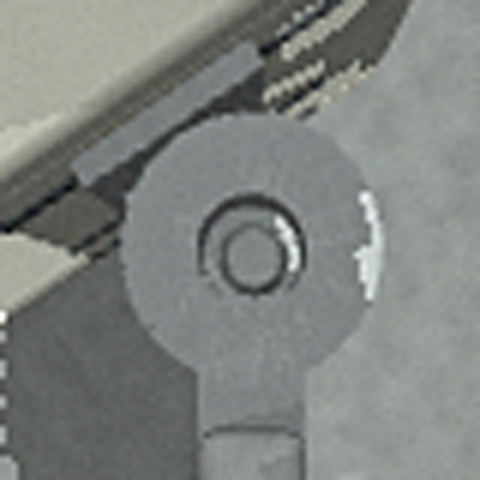

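The pin shows inside the bore: pin (254,257), bore rim (252,250).

Run:
```python
import pickle,numpy as np
from h import *
d=pickle.load(open("s5.pkl","rb"));w=d["wrist"];s=d["s"];Rt=s["tool_rot"]
f=lambda x,y,z:bp(w,(235+x/6-.42,85+y/6-.42),z)
r=f(252,250,.1652);p=f(254,257,.130)
print(Rt.T@(r-s["eef_pos"]),100*(Rt.T@(p-r)))
```

```text
[0.07415035 0.00075571 0.18751063] [0.0454668  0.02248626 3.52000149]
```

Call:
arm_command:
  motion:
    - {"ax": 0, "ay": 0, "az": 0, "dx": 0.03, "dy": 0.01, "dz": 0.3, "fingers": 1}
    - {"ax": 0, "ay": 0, "az": 0, "dx": 0.03, "dy": 0.01, "dz": 0.7, "fingers": 1}
    - {"ax": 0, "ay": 0, "az": 0, "dx": 0.03, "dy": 0.01, "dz": 1.1, "fingers": 1}
    - {"ax": 0, "ay": 0, "az": 0, "dx": 0.03, "dy": 0.01, "dz": 1.3, "fingers": 1}
    - {"ax": 0, "ay": 0, "az": 0, "dx": 0.03, "dy": 0.01, "dz": 1.4, "fingers": 1}
    - {"ax": 0, "ay": 0, "az": 0, "dx": 0.03, "dy": 0.01, "dz": 1.5, "fingers": 1}
    - {"ax": 0, "ay": 0, "az": 0, "dx": 0.03, "dy": 0.01, "dz": 1.6, "fingers": 1}
    - {"ax": 0, "ay": 0, "az": 0, "dx": 0.03, "dy": 0.01, "dz": 1.7, "fingers": 1}
    - {"ax": 0, "ay": 0, "az": 0, "dx": 0.03, "dy": 0.01, "dz": 1.8, "fingers": 1}
    - {"ax": 0, "ay": 0, "az": 0, "dx": 0.03, "dy": 0.01, "dz": 1.8, "fingers": 1}

```text
t: 11.05
eef_pos: [0.5964, 0.0356, 0.3346]
tool_rot: [[0.263, 0.965, -0.0], [0.965, -0.263, 0.0], [0.0, -0.0, -1.0]]
force: [-0.5, 0.3, -2.8]
finger_gap: 0.0118
```

Call:
arm_command:
  motion:
    - {"ax": 0, "ay": 0, "az": 0, "dx": 0, "dy": 0, "dz": 0.1, "fingers": 1}
    - {"ax": 0, "ay": 0, "az": 0, "dx": 0, "dy": 0, "dz": 0.2, "fingers": 1}
    - {"ax": 0, "ay": 0, "az": 0, "dx": 0, "dy": 0, "dz": 0.3, "fingers": 1}
    - {"ax": 0, "ay": 0, "az": 0, "dx": 0, "dy": 0, "dz": 0.4, "fingers": 1}
    - {"ax": 0, "ay": 0, "az": 0, "dx": 0, "dy": 0, "dz": 0.5, "fingers": 1}
    - {"ax": 0, "ay": 0, "az": 0, "dx": 0, "dy": 0, "dz": 0.6, "fingers": 1}
    - {"ax": 0, "ay": 0, "az": 0, "dx": 0, "dy": 0, "dz": 0.7, "fingers": 1}
    - {"ax": 0, "ay": 0, "az": 0, "dx": 0, "dy": 0, "dz": 0.8, "fingers": 1}
    - {"ax": 0, "ay": 0, "az": 0, "dx": 0, "dy": 0, "dz": 0.9, "fingers": 1}
    - {"ax": 0, "ay": 0, "az": 0, "dx": 0, "dy": 0, "dz": 1, "fingers": 1}
    - {"ax": 0, "ay": 0, "az": 0, "dx": 0, "dy": 0, "dz": 1.1, "fingers": 1}
    - {"ax": 0, "ay": 0, "az": 0, "dx": 0, "dy": 0, "dz": 1.15, "fingers": 1}
    - {"ax": 0, "ay": 0, "az": 0, "dx": 0, "dy": 0, "dz": 1.2, "fingers": 1}
    - {"ax": 0, "ay": 0, "az": 0, "dx": 0, "dy": 0, "dz": 1.2, "fingers": 1}

```text
t: 12.45
eef_pos: [0.5964, 0.0356, 0.3226]
tool_rot: [[0.263, 0.965, -0.0], [0.965, -0.263, 0.0], [0.0, -0.0, -1.0]]
force: [0.7, -0.1, -2.1]
finger_gap: 0.0118
```

Call:
arm_command:
  motion:
    - {"ax": 0, "ay": 0, "az": 0, "dx": 0, "dy": 0, "dz": 0.03, "fingers": 1}
    - {"ax": 0, "ay": 0, "az": 0, "dx": 0, "dy": 0, "dz": 0.06, "fingers": 1}
    - {"ax": 0, "ay": 0, "az": 0, "dx": 0, "dy": 0, "dz": 0.09, "fingers": 1}
    - {"ax": 0, "ay": 0, "az": 0, "dx": 0, "dy": 0, "dz": 0.11, "fingers": 1}
    - {"ax": 0, "ay": 0, "az": 0, "dx": 0, "dy": 0, "dz": 0.11, "fingers": 1}

```text
t: 12.95
eef_pos: [0.5964, 0.0356, 0.3216]
tool_rot: [[0.263, 0.965, -0.0], [0.965, -0.263, 0.0], [0.0, -0.0, -1.0]]
force: [0.3, 0.6, -1.6]
finger_gap: 0.012
```

Call:
arm_command:
  motion:
    - {"ax": 0, "ay": 0, "az": 0, "dx": 0, "dy": 0, "dz": 0.02, "fingers": 1}
    - {"ax": 0, "ay": 0, "az": 0, "dx": 0, "dy": 0, "dz": 0.02, "fingers": 0.8}
    - {"ax": 0, "ay": 0, "az": 0, "dx": 0, "dy": 0, "dz": 0.02, "fingers": 0.6}
    - {"ax": 0, "ay": 0, "az": 0, "dx": 0, "dy": 0, "dz": 0.02, "fingers": 0.5}
    - {"ax": 0, "ay": 0, "az": 0, "dx": 0, "dy": 0, "dz": 0.02, "fingers": 0.5}
    - {"ax": 0, "ay": 0, "az": 0, "dx": 0, "dy": 0, "dz": 0.02, "fingers": 0.5}
    - {"ax": 0, "ay": 0, "az": 0, "dx": 0, "dy": 0, "dz": 0.02, "fingers": 0.5}

```text
t: 13.65
eef_pos: [0.5964, 0.0357, 0.3214]
tool_rot: [[0.263, 0.965, 0.0], [0.965, -0.263, 0.0], [0.0, 0.0, -1.0]]
force: [-0.4, -0.2, -0.3]
finger_gap: 0.044
```

```bash
python3 snap.py s6
```

```text
13.8 [0.5964 0.0356 0.3213] [-0.1229 -0.1394 -0.0364] 0.043792830554642975
```

View pics/s6.png

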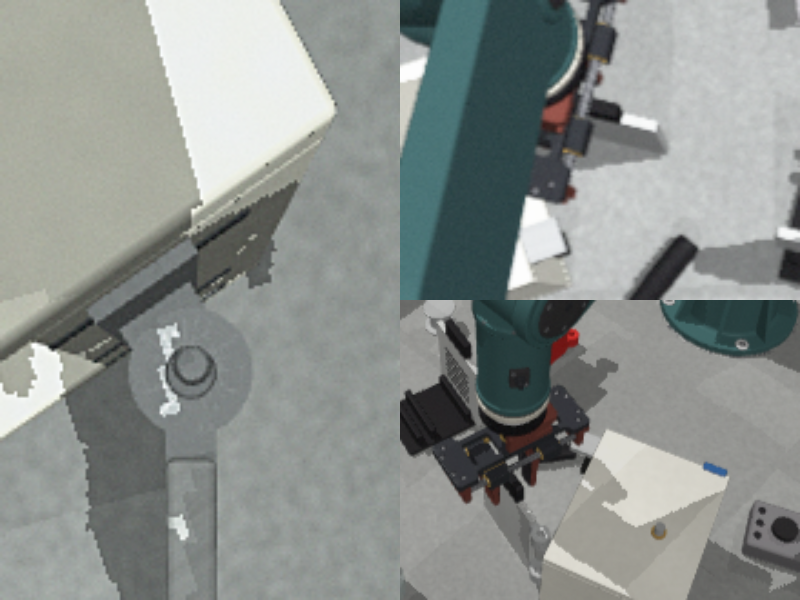

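Call:
arm_command:
  motion:
    - {"ax": 0, "ay": 0, "az": 0, "dx": 0, "dy": 0, "dz": -1, "fingers": 0.5}
    - {"ax": 0, "ay": 0, "az": 0, "dx": 0, "dy": 0, "dz": -2.5, "fingers": 0.5}
    - {"ax": 0, "ay": 0, "az": 0, "dx": 0, "dy": 0, "dz": -4.5, "fingers": 0.5}
    - {"ax": 0, "ay": 0, "az": 0, "dx": 0, "dy": 0, "dz": -6, "fingers": 0.5}
    - {"ax": 0, "ay": 0, "az": 0, "dx": 0, "dy": 1.5, "dz": -6, "fingers": 1}
    - {"ax": 0, "ay": 0, "az": 0, "dx": 0, "dy": 3.5, "dz": -6, "fingers": 1}
    - {"ax": 0, "ay": 0, "az": 0, "dx": 0, "dy": 3.5, "dz": -6, "fingers": 1}
    - {"ax": 0, "ay": 0, "az": 0, "dx": 0, "dy": 3.5, "dz": -6, "fingers": 1}
    - {"ax": 0, "ay": 0, "az": 0, "dx": 0, "dy": 3.5, "dz": -6, "fingers": 1}
    - {"ax": 0, "ay": 0, "az": 0, "dx": 0, "dy": 3.5, "dz": -6, "fingers": 1}
    - {"ax": 0, "ay": 0, "az": 0, "dx": 0, "dy": 3.5, "dz": -6, "fingers": 1}
    - {"ax": 0, "ay": 0, "az": 0, "dx": 0, "dy": 3.5, "dz": -6, "fingers": 1}
    - {"ax": 0, "ay": 0, "az": 0, "dx": 0, "dy": 3.5, "dz": -4.5, "fingers": 1}
    - {"ax": 0, "ay": 0, "az": 0, "dx": 0, "dy": 3.5, "dz": -3, "fingers": 1}
    - {"ax": 0, "ay": 0, "az": 0, "dx": 0, "dy": 3.5, "dz": -1.5, "fingers": 1}
    - {"ax": 0, "ay": 0, "az": 0, "dx": 0, "dy": 3.5, "dz": -0.5, "fingers": 1}
    - {"ax": 0, "ay": 0, "az": 0, "dx": 0, "dy": 3.5, "dz": -0.3, "fingers": 1}
    - {"ax": 0, "ay": 0, "az": 0, "dx": 0, "dy": 3.5, "dz": -0.3, "fingers": 1}

```text
t: 15.6
eef_pos: [0.6302, 0.0264, 0.3242]
tool_rot: [[0.263, 0.965, -0.001], [0.965, -0.263, 0.0], [-0.0, -0.001, -1.0]]
force: [-0.1, 0.0, 0.2]
finger_gap: 0.0003
```

Run:
```python
import numpy as np
# TCP rel. hinge in tool frame at start (cm): p0; door still at theta 0
H=np.array([7.42,.05-3.5]); p0=-H
for th in range(0,61,3):
    a=np.radians(th);c=np.array([[np.cos(a),-np.sin(a)],[np.sin(a),np.cos(a)]])
    p=c@p0+H; print(th,p.round(2))
```

```text
0 [0. 0.]
3 [-0.17 -0.39]
6 [-0.32 -0.79]
9 [-0.45 -1.2 ]
12 [-0.56 -1.62]
15 [-0.64 -2.04]
18 [-0.7  -2.46]
21 [-0.74 -2.89]
24 [-0.76 -3.32]
27 [-0.76 -3.74]
30 [-0.73 -4.17]
33 [-0.68 -4.6 ]
36 [-0.61 -5.02]
39 [-0.52 -5.44]
42 [-0.4  -5.85]
45 [-0.27 -6.26]
48 [-0.11 -6.66]
51 [ 0.07 -7.05]
54 [ 0.27 -7.43]
57 [ 0.49 -7.79]
60 [ 0.72 -8.15]
```

Call:
arm_command:
  motion:
    - {"ax": 0, "ay": 0, "az": 3, "dx": -0.17, "dy": -0.39, "dz": 0, "fingers": 1}
    - {"ax": 0, "ay": 0, "az": 6, "dx": -0.32, "dy": -0.79, "dz": 0, "fingers": 1}
    - {"ax": 0, "ay": 0, "az": 9, "dx": -0.45, "dy": -1.2, "dz": 0, "fingers": 1}
    - {"ax": 0, "ay": 0, "az": 10.5, "dx": -0.5, "dy": -1.41, "dz": 0, "fingers": 1}
    - {"ax": 0, "ay": 0, "az": 12, "dx": -0.56, "dy": -1.62, "dz": 0, "fingers": 1}
    - {"ax": 0, "ay": 0, "az": 13.5, "dx": -0.6, "dy": -1.83, "dz": 0, "fingers": 1}
    - {"ax": 0, "ay": 0, "az": 15, "dx": -0.64, "dy": -2.04, "dz": 0, "fingers": 1}
    - {"ax": 0, "ay": 0, "az": 18, "dx": -0.7, "dy": -2.46, "dz": 0, "fingers": 1}
    - {"ax": 0, "ay": 0, "az": 21, "dx": -0.74, "dy": -2.89, "dz": 0, "fingers": 1}
    - {"ax": 0, "ay": 0, "az": 24, "dx": -0.76, "dy": -3.32, "dz": 0, "fingers": 1}
    - {"ax": 0, "ay": 0, "az": 27, "dx": -0.76, "dy": -3.74, "dz": 0, "fingers": 1}
    - {"ax": 0, "ay": 0, "az": 30, "dx": -0.73, "dy": -4.17, "dz": 0, "fingers": 1}
    - {"ax": 0, "ay": 0, "az": 33, "dx": -0.68, "dy": -4.6, "dz": 0, "fingers": 1}
    - {"ax": 0, "ay": 0, "az": 36, "dx": -0.61, "dy": -5.02, "dz": 0, "fingers": 1}
    - {"ax": 0, "ay": 0, "az": 39, "dx": -0.52, "dy": -5.44, "dz": 0, "fingers": 1}
    - {"ax": 0, "ay": 0, "az": 42, "dx": -0.4, "dy": -5.85, "dz": 0, "fingers": 1}
    - {"ax": 0, "ay": 0, "az": 43.5, "dx": -0.34, "dy": -6.05, "dz": 0, "fingers": 1}
    - {"ax": 0, "ay": 0, "az": 45, "dx": -0.27, "dy": -6.26, "dz": 0, "fingers": 1}
    - {"ax": 0, "ay": 0, "az": 46, "dx": -0.22, "dy": -6.39, "dz": 0, "fingers": 1}
    - {"ax": 0, "ay": 0, "az": 46, "dx": -0.22, "dy": -6.39, "dz": 0, "fingers": 1}

```text
t: 17.6
eef_pos: [0.5679, 0.0412, 0.3244]
tool_rot: [[0.877, 0.481, -0.0], [0.481, -0.877, 0.0], [-0.0, -0.0, -1.0]]
force: [0.4, 0.2, 0.3]
finger_gap: 0.0009
```

```bash
python3 snap.py s7
python3 - <<'E'
import cv2,numpy as np
o=np.hstack([cv2.imread('pics/s7_wrist.png')[:300,130:400],cv2.imread('pics/s7_scene.png')[130:430,200:460]])
cv2.imwrite('pics/z7.png',cv2.resize(o,None,fx=1.5,fy=1.5))
from workcell import state
print(state()["tool_rot"])
E
```

```text
17.75 [0.568  0.041  0.3244] [-1.0193 -0.2048  0.1482] 0.0001665947715797884Traceback (most recent call last):
  File "<stdin>", line 2, in <module>
    return _nx.concatenate(arrs, 1, dtype=dtype, casting=casting)
           ~~~~~~~~~~~~~~~^^^^^^^^^^^^^^^^^^^^^^^^^^^^^^^^^^^^^^^
ValueError: all the input array dimensions except for the concatenation axis must match exactly, but along dimension 0, the array at index 0 has size 300 and the array at index 1 has size 290
```

Run:
```python
import cv2,numpy as np
o=np.hstack([cv2.imread('pics/s7_wrist.png')[:290,130:400],cv2.imread('pics/s7_scene.png')[130:420,200:460]])
cv2.imwrite('pics/z7.png',cv2.resize(o,None,fx=1.5,fy=1.5))
```

```text
(no output)
```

View pics/z7.png

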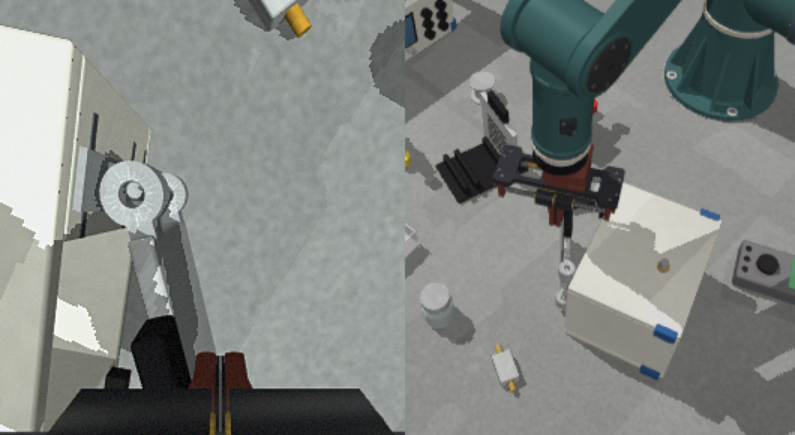

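The door is in contact with the fingers at about 40° yaw and the rings are still seated. I continue on the same arc.

Call:
arm_command:
  motion:
    - {"ax": 0, "ay": 0, "az": 1.5, "dx": -0.09, "dy": -0.2, "dz": 0, "fingers": 1}
    - {"ax": 0, "ay": 0, "az": 3, "dx": -0.17, "dy": -0.39, "dz": 0, "fingers": 1}
    - {"ax": 0, "ay": 0, "az": 4.5, "dx": -0.25, "dy": -0.59, "dz": 0, "fingers": 1}
    - {"ax": 0, "ay": 0, "az": 6, "dx": -0.32, "dy": -0.79, "dz": 0, "fingers": 1}
    - {"ax": 0, "ay": 0, "az": 7.5, "dx": -0.39, "dy": -1.0, "dz": 0, "fingers": 1}
    - {"ax": 0, "ay": 0, "az": 9, "dx": -0.45, "dy": -1.2, "dz": 0, "fingers": 1}
    - {"ax": 0, "ay": 0, "az": 10.5, "dx": -0.5, "dy": -1.41, "dz": 0, "fingers": 1}
    - {"ax": 0, "ay": 0, "az": 12, "dx": -0.56, "dy": -1.62, "dz": 0, "fingers": 1}
    - {"ax": 0, "ay": 0, "az": 13.5, "dx": -0.6, "dy": -1.83, "dz": 0, "fingers": 1}
    - {"ax": 0, "ay": 0, "az": 15, "dx": -0.64, "dy": -2.04, "dz": 0, "fingers": 1}
    - {"ax": 0, "ay": 0, "az": 16, "dx": -0.66, "dy": -2.18, "dz": 0, "fingers": 1}
    - {"ax": 0, "ay": 0, "az": 17, "dx": -0.68, "dy": -2.32, "dz": 0, "fingers": 1}
    - {"ax": 0, "ay": 0, "az": 18, "dx": -0.7, "dy": -2.46, "dz": 0, "fingers": 1}
    - {"ax": 0, "ay": 0, "az": 19, "dx": -0.71, "dy": -2.6, "dz": 0, "fingers": 1}
    - {"ax": 0, "ay": 0, "az": 19, "dx": -0.71, "dy": -2.6, "dz": 0, "fingers": 1}

```text
t: 19.25
eef_pos: [0.5491, 0.0606, 0.3244]
tool_rot: [[0.986, 0.169, -0.0], [0.169, -0.986, 0.0], [-0.0, -0.0, -1.0]]
force: [-0.1, -0.4, -0.2]
finger_gap: 0.0006
```

```bash
python3 snap.py s8
python3 - <<'E'
import cv2,numpy as np
o=np.hstack([cv2.imread('pics/s8_wrist.png')[:290,130:400],cv2.imread('pics/s8_top.png')[120:410,80:340]])
cv2.imwrite('pics/z8.png',cv2.resize(o,None,fx=1.5,fy=1.5))
E
```

```text
19.4 [0.5492 0.0605 0.3244] [ 0.0029 -0.5168 -0.1763] 0.00045679878508744033
```

View pics/z8.png

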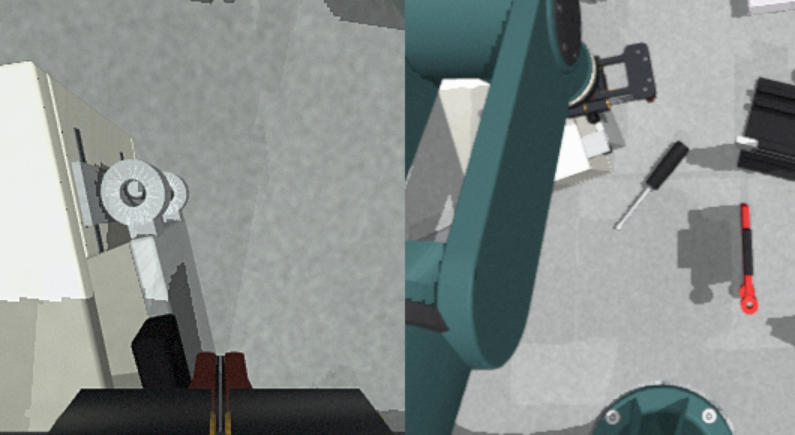

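Twelve pictures have been viewed, so I rely on force readings and pixel numbers from here. About 3–4° remain.

Call:
arm_command:
  motion:
    - {"ax": 0, "ay": 0, "az": 0.5, "dx": -0.03, "dy": -0.07, "dz": 0, "fingers": 1}
    - {"ax": 0, "ay": 0, "az": 1, "dx": -0.06, "dy": -0.13, "dz": 0, "fingers": 1}
    - {"ax": 0, "ay": 0, "az": 1.5, "dx": -0.09, "dy": -0.2, "dz": 0, "fingers": 1}
    - {"ax": 0, "ay": 0, "az": 2, "dx": -0.12, "dy": -0.26, "dz": 0, "fingers": 1}
    - {"ax": 0, "ay": 0, "az": 2.5, "dx": -0.15, "dy": -0.33, "dz": 0, "fingers": 1}
    - {"ax": 0, "ay": 0, "az": 2.5, "dx": -0.15, "dy": -0.33, "dz": 0, "fingers": 1}

```text
t: 20.0
eef_pos: [0.5471, 0.0636, 0.3244]
tool_rot: [[0.992, 0.126, -0.0], [0.126, -0.992, 0.0], [-0.0, -0.0, -1.0]]
force: [-0.7, -0.1, 0.6]
finger_gap: 0.0004
```

Call:
arm_command:
  motion:
    - {"ax": 0, "ay": 0, "az": 0.3, "dx": -0.02, "dy": -0.04, "dz": 0, "fingers": 1}
    - {"ax": 0, "ay": 0, "az": 0.6, "dx": -0.04, "dy": -0.08, "dz": 0, "fingers": 1}
    - {"ax": 0, "ay": 0, "az": 0.8, "dx": -0.05, "dy": -0.1, "dz": 0, "fingers": 1}
    - {"ax": 0, "ay": 0, "az": 0.8, "dx": -0.05, "dy": -0.1, "dz": 0, "fingers": 1}

```text
t: 20.4
eef_pos: [0.5465, 0.0644, 0.3244]
tool_rot: [[0.994, 0.113, -0.0], [0.113, -0.994, 0.0], [-0.0, -0.0, -1.0]]
force: [0.5, -0.1, 0.4]
finger_gap: 0.0002
```

Call:
arm_command:
  motion:
    - {"ax": 0, "ay": 0, "az": 0.3, "dx": -0.02, "dy": -0.04, "dz": 0, "fingers": 1}
    - {"ax": 0, "ay": 0, "az": 0.6, "dx": -0.04, "dy": -0.08, "dz": 0, "fingers": 1}
    - {"ax": 0, "ay": 0, "az": 0.6, "dx": -0.04, "dy": -0.08, "dz": 0, "fingers": 1}

```text
t: 20.7
eef_pos: [0.546, 0.0652, 0.3244]
tool_rot: [[0.995, 0.102, -0.0], [0.102, -0.995, 0.0], [-0.0, -0.0, -1.0]]
force: [0.5, 0.4, -0.3]
finger_gap: 0.0001
```

Call:
arm_command:
  motion:
    - {"ax": 0, "ay": 0, "az": 0.3, "dx": -0.02, "dy": -0.04, "dz": 0, "fingers": 1}
    - {"ax": 0, "ay": 0, "az": 0.6, "dx": -0.04, "dy": -0.08, "dz": 0, "fingers": 1}
    - {"ax": 0, "ay": 0, "az": 0.6, "dx": -0.04, "dy": -0.08, "dz": 0, "fingers": 1}

```text
t: 21.0
eef_pos: [0.5457, 0.0656, 0.3244]
tool_rot: [[0.996, 0.092, 0.0], [0.092, -0.996, -0.001], [0.0, 0.001, -1.0]]
force: [1.4, -3.4, -0.8]
finger_gap: 0.0004
```

Force rises to 3.7 N directed straight out of the box front, so the door is on the stops. I back off slowly.

Call:
arm_command:
  motion:
    - {"ax": 0, "ay": 0, "az": 0, "dx": 0, "dy": 0.05, "dz": 0, "fingers": 1}
    - {"ax": 0, "ay": 0, "az": 0, "dx": 0, "dy": 0.1, "dz": 0, "fingers": 1}
    - {"ax": 0, "ay": 0, "az": 0, "dx": 0, "dy": 0.3, "dz": 0, "fingers": 1}
    - {"ax": 0, "ay": 0, "az": 0, "dx": 0, "dy": 1, "dz": 0, "fingers": 1}
    - {"ax": 0, "ay": 0, "az": 0, "dx": 0, "dy": 2, "dz": 0, "fingers": 1}
    - {"ax": 0, "ay": 0, "az": 0, "dx": 0, "dy": 3.5, "dz": 0, "fingers": 1}
    - {"ax": 0, "ay": 0, "az": 0, "dx": 0, "dy": 4, "dz": -3, "fingers": 1}
    - {"ax": 0, "ay": 0, "az": 0, "dx": 0, "dy": 4, "dz": -7, "fingers": 1}
    - {"ax": 0, "ay": 0, "az": 0, "dx": 0, "dy": 6, "dz": -10, "fingers": 1}
    - {"ax": 0, "ay": 0, "az": 0, "dx": 0, "dy": 10, "dz": -10, "fingers": 1}
    - {"ax": 0, "ay": 0, "az": 0, "dx": 0, "dy": 14, "dz": -10, "fingers": 1}
    - {"ax": 0, "ay": 0, "az": 0, "dx": 0, "dy": 18, "dz": -10, "fingers": 1}
    - {"ax": 0, "ay": 0, "az": 0, "dx": 0, "dy": 22, "dz": -10, "fingers": 1}
    - {"ax": 0, "ay": 0, "az": 0, "dx": 0, "dy": 25, "dz": -10, "fingers": 1}
    - {"ax": 0, "ay": 0, "az": 0, "dx": 0, "dy": 25, "dz": -10, "fingers": 1}
    - {"ax": 0, "ay": 0, "az": 0, "dx": 0, "dy": 25, "dz": -10, "fingers": 1}

```text
t: 22.6
eef_pos: [0.5681, -0.1844, 0.424]
tool_rot: [[0.996, 0.09, -0.001], [0.09, -0.996, 0.001], [-0.001, -0.001, -1.0]]
force: [-0.6, 0.0, -0.4]
finger_gap: 0.0003
```

```bash
python3 snap.py s9
python3 - <<'E'
import pickle,numpy as np,cv2
from h import *
np.set_printoptions(precision=1,suppress=True,linewidth=200)
d=pickle.load(open("s9.pkl","rb"));T=d["top"]
# predicted pixels of bar-top corners for shut door (hinge .6137,.105; yaw 17.2)
H=np.array([.6140,.1050])
for yaw in(17,22,30):
    a=np.radians(yaw);X=np.array([np.cos(a),np.sin(a)]);Y=np.array([-X[1],X[0]])
    P=[np.r_[H+X*(-.076+sx*.03)+Y*sy*.006,.172] for sx,sy in((1,-1),(1,1),(-1,1),(-1,-1))]
    print(yaw,np.array([pj(T,p) for p in P]))
g=cv2.cvtColor(T["image"],cv2.COLOR_BGR2GRAY)
m=(g<70).astype(np.uint8);m[:, :180]=0;m[:,260:]=0;m[:120]=0;m[250:]=0
n,l,st,c=cv2.connectedComponentsWithStats(m)
for i in range(1,n):
    if st[i,4]>15:
        ys,xs=np.where(l==i);print(st[i],c[i],cv2.minAreaRect(np.c_[xs,ys].astype(np.float32)))
# change of other objects between start and now
d0=pickle.load(open("d0.pkl","rb"))
for n,(x,y) in dict(blank=(330,220),jar=(257,100),jar2=(390,261),driver=(245,243),att=(200,112)).items():
    A=d0["top"]["image"][y-22:y+22,x-22:x+22];B=T["image"][y-30:y+30,x-30:x+30]
    r=cv2.matchTemplate(B,A,cv2.TM_CCOEFF_NORMED);_,v,_,p=cv2.minMaxLoc(r);print(n,round(v,3),p[0]-8,p[1]-8)
E
```

```text
22.75 [ 0.5682 -0.1823  0.4243] [0.1626 0.1769 0.3966] 0.00035433855309975333
17 [[193.7 172. ]
 [188.  173.9]
 [196.8 202.1]
 [202.6 200.2]]
22 [[195.4 171. ]
 [189.9 173.4]
 [201.3 200.7]
 [206.8 198.3]]
30 [[198.1 169.2]
 [193.  172.3]
 [208.1 197.6]
 [213.2 194.5]]
[191 174  17  29 231] [198.6 188.2] ((198.62925720214844, 188.13656616210938), (30.42207145690918, 8.0006103515625), 69.77513122558594)
[250 185  10  21  65] [255.7 196.8] ((254.5, 195.0), (20.0, 9.0), 90.0)
[238 202  17  22 101] [246.1 213. ] ((247.5618133544922, 213.1011199951172), (13.143975257873535, 19.291961669921875), 32.0053825378418)
[251 208   6   8  18] [253.2 211.4] ((253.10000610351562, 210.8000030517578), (3.5777084827423096, 7.602630138397217), 26.56505012512207)
[229 217  31  30 408] [245.8 232.9] ((244.78712463378906, 231.8712921142578), (26.76650047302246, 31.24416732788086), 84.2894058227539)
blank 0.992 0 0
jar 0.571 -1 0
jar2 0.523 -6 8
driver 0.516 0 -1
att 0.936 0 0
```

Run:
```python
import pickle,numpy as np,cv2
from h import *
np.set_printoptions(precision=4,suppress=True,linewidth=220)
d=pickle.load(open("s9.pkl","rb"));T=d["top"]
g=cv2.cvtColor(T["image"],cv2.COLOR_BGR2GRAY).astype(int)
for y in range(172,206,2):print(y,g[y,182:214])
# left edge of the bar: 1st crossing below 100
```

```text
172 [221 180 144 145 127 128 128 125 122 123 198 243 250 251 250 213 135 161 164 165 164 166 166 165 167 175 197 210 214 218 221 221]
174 [229 217 163 127 125 125 126 125 117 103  77  49  29  68 137 150 116 100 133 162 166 165 162 166 168 168 176 204 218 217 215 216]
176 [227 227 199 143 127 130 128 113  70  32  35  38  37  31  20  21  41  82 100 101 140 166 165 165 164 166 169 183 207 220 221 219]
178 [226 226 219 174 126 126 128 129 104  50  28  34  39  33  27  17  21  57  92 104  99 130 153 159 162 166 167 166 189 213 213 216]
180 [226 228 229 216 163 124 127 129 137 107  36  38  35  34  34  24  17  19  74 101 100 104 101 100 100 107 136 161 177 204 215 215]
182 [227 228 228 227 196 148 177 215 228 198 118  30  37  35  34  35  23  21  41  85 102 105 102 100  95  99  98  94  98 151 200 214]
184 [224 225 224 225 218 169 168 218 227 227 189  95  34  38  34  38  22  18  21  45  81 103 102  99  98  99  98 100 102 101 164 176]
186 [226 226 227 225 226 212 159 188 226 226 229 178  62  36  38  40  31  26  19  16  69  96  99 103 100 101  97 101  98 101 102 127]
188 [227 227 226 225 222 224
[... 477 characters left out ...]
3 102 104 100 102  93  90 106]
196 [225 224 226 226 224 223 223 224 216 169 180 224 227 227 191 105  36  36  33  39  29  18  17  46  80 100 102 101 100  93 107 122]
198 [223 226 224 225 223 222 220 221 222 203 160 194 226 226 227 177  56  37  36  35  32  28  16  21  59  91 102 100  93 109 122 131]
200 [223 224 224 225 223 223 225 223 222 223 187 153 203 225 222 223 172  44  36  38  39  33  19  21  17  72  95  95 107 123 129 130]
202 [224 222 223 223 223 225 224 224 224 222 216 165 175 222 227 226 199 131  75  40  30  22  39  55  85  97  91 109 123 133 133 129]
204 [224 225 223 222 224 224 224 225 225 221 224 201 166 203 228 225 227 226 225 225 210 201 202 194 182 140 109 126 130 129 131 130]
```

```bash
cat > yaw.py <<'E'
from workcell import *
import numpy as np,cv2
from h import *
T=get_image("top");g=cv2.cvtColor(T["image"],cv2.COLOR_BGR2GRAY).astype(float)
def fit(pts,z):
    P=np.array([bp(T,p,z)[:2] for p in pts]);c=P.mean(0)
    for _ in range(2):
        v=np.linalg.svd(P-P.mean(0))[2][0];n=np.array([-v[1],v[0]]);r=(P-P.mean(0))@n;P=P[abs(r)<.001]
    v*=np.sign(v[0]);return np.degrees(np.arctan2(v[1],v[0])),P.mean(0),r.std(),len(P)
box=[];bar=[]
for y in range(182,201):
    x0=int(187+(y-182)*.33); s=g[y,x0-2:x0+5]; i=x0-2+np.argmin(s)
    w=225-g[y,i-2:i+3]; w[w<0]=0; box.append(((w*np.arange(i-2,i+3)).sum()/w.sum(),y))
    j=next(x for x in range(i+2,i+12) if g[y,x]<130); bar.append((j-1+(g[y,j-1]-130)/(g[y,j-1]-g[y,j]),y))
a=fit(box,.16);b=fit(bar,.172);print(state()["t"],"box",a,"bar",b,"diff",b[0]-a[0])
X=np.array([np.cos(np.radians(a[0])),np.sin(np.radians(a[0]))]);print("bar edge ahead of box front mm (shut: 12)",1e3*((a[1]-b[1])@[-X[1],X[0]]))
E
python3 yaw.py
```

```text
22.8 box (np.float64(17.149636501633577), array([0.53527294, 0.0970759 ]), np.float64(0.0001802709074087092), 19) bar (np.float64(18.690362958129267), array([0.53325837, 0.08328054]), np.float64(0.00016763680812277319), 19) diff 1.5407264564956904
bar edge ahead of box front mm (shut: 12) 12.587960810750069
```

```bash
for i in 1 2 3 4 5 6;do python3 - <<'E'
from workcell import *
for _ in range(4): get_image("top")
E
done; python3 yaw.py
```

```text
24.05 box (np.float64(17.116501600920458), array([0.5352727 , 0.09706761]), np.float64(0.0001769769081009597), 19) bar (np.float64(18.739884472191594), array([0.53325854, 0.08328618]), np.float64(0.0001612503488062234), 19) diff 1.6233828712711365
bar edge ahead of box front mm (shut: 12) 12.578234305557311
```

```bash
python3 -c "
from workcell import *
print(state()['force'],state()['t']);print(finish_job())"
```

```text
[-0.96055984 -0.57081774 -0.28579345] 24.05
the job is handed in; nothing more can be done
None
```

I took the plain door with the two rings from the stand and lowered it onto both pins at about 57° open. I then released it, pushed it shut with closed fingers, and handed the job in at 24 s. No verdict is reported, so what follows rests on my own checks.

- **Hanging:** I felt no contact while lowering over the pins. The grip height at release put the door's lower edge within about 0.3 mm of fully down.
- **Shutting:** The push stopped at about 3.7 N directed straight out of the box front, so the door was on the stops.
- **After release:** In the top image the door was at rest, unchanged over 1.25 s. The two estimates of how shut it is disagree: the bar edge sits only about 0.6 mm out, while the bar's angle shows about 1.5° open. That puts the free edge roughly 1–4 mm out, inside the 7 mm limit. I did not push it again.
- **Other objects:** The blank and the connector box matched their start images with no shift. The jar beside the box and the screwdriver also showed no real shift (at most one pixel), but with weak matches. The second jar-like object, farther from the box, could not be confirmed in the last check because the match was too weak.
- **Disagreement:** My first hinge position from the top camera was about 7 mm off the wrist-camera one. I used the wrist camera, and the pin then lined up in the bore within about 0.5 mm.

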